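# Tap the wireless microphone home on its charging dock

### The job

The wireless table microphone was put down off-centre on its small charging dock, so it is not charging. With light taps or pushes of the fingertips low against its foot, never pinching, lifting or tipping it, work it to the middle until its foot drops into the round well and sits flat on the charging contact; then, and only once it sits there, press the red button on its top fully down to switch it off, and let go. Leave everything else on the desk where it is.

Things in the scene. Friction and masses are not known exactly. Their poses are not given: they have to be found in the camera images.
- mic: the wireless table microphone, a black and silver pillar of about 0.16 kg (within a third) that tips easily when pushed high up or hard. Origin: centre of the foot's underside, z up the pillar. The round foot is widest: 36 mm across, full width up to 10 mm height; waist above it 16 to 23 mm; grille head 26 mm across at 38 to 54 mm. Starts upright on the dock's rim, 16 to 26 mm off the middle on any side
- dock: the charging dock, a fixed round black base with a flat white rim on top, alike from all sides. Origin: centre of its underside on the desk. 84 mm across at the desk, 80 mm at the top; the rim lies 30 mm above the desk. The microphone's foot may jut a few mm past its edge at the start
- dock_well (a point): centre of the floor of the round well in the dock's middle, 26 mm above the desk; z up. The well is 42 mm across and 4 mm deep, so the foot has 3 mm play all round. Within about 11 mm of the middle the microphone leans 5 to 7 degrees into the well and must be pushed on until it drops flat
- contact_pin (a joint): the brass charging contact in the middle of the well, a sprung pin: 0 m = up (2.5 mm proud of the well's floor), about 0.0025 m = pressed level with the floor; the seated microphone presses it by its own weight
- mic_button (a joint): the red button on the microphone's top, 16 mm in diameter: 0 m = up, 0.003 m = fully down; sprung, takes about 2.7 N to press fully down and comes back up when let go
- mic_button_top (a point): centre of the red button's upper face, 58.5 mm above the microphone's underside
- mug: white mug, 80 mm across, 91 tall, handle on one side; a bystander, to be left alone; origin: centre of its underside
- notebook: purple notebook, 210 x 152 x 14 mm, lying flat; a bystander, to be left alone; origin: centre of its underside
- mouse: black computer mouse, 62 x 105 x 38 mm; a bystander, to be left alone; origin: centre of its underside
- stapler: black desk stapler, 42 x 153 x 60 mm; a bystander, to be left alone; origin: centre of its underside
- glue_stick: standing glue stick, white and red, 27 mm across, 90 tall; a bystander, to be left alone; origin: centre of its underside
- eraser: blue and white eraser, 21 x 45 x 12 mm; a bystander, to be left alone; origin: centre of its underside
- usb_stick: blue memory stick, 18 x 55 x 8 mm; a bystander, to be left alone; origin: centre of its underside
There are look-alikes about, which are no part of the job. What is shaped like the dock but green or turquoise is not meant. There is more than one size of the mic; the one meant has the size given above.

How it is judged:
By the outcome, as a careful person would: the job done as asked, in the order asked, and still so for the second after the job is handed in, with the robot touching nothing.
It also fails if it takes over 54 s, if anything falls off the work surface, if the arm or the gripper's body presses on something with over 40 N, if the wrist force passes 120 N, or if a joint passes its speed limit or range.

### The arm

A 6-joint arm with a two-finger parallel gripper is mounted at the origin on the work surface; the furniture and walls round the work are solid. World frame = base frame: x ahead of the robot, y to its left, z up, the work surface at z = 0. Lengths are in mm, angles in rad, forces in N, time in s.
With the tool pointing down it reaches from about 350 to 775 mm from the base axis. Payload 7.3 kg.
Tool frame: the origin (TCP) lies midway between the tips of the shut fingers; the grasp point (between the pads) lies 19 mm behind it (grasp_offset is the z of the grasp point in the tool frame, in mm); z points along the fingers, y is the direction in which the jaws open and shut (so a half turn about z gives the same grasp; the last joint's range is limited). The gripper opens to 92 mm and grips with 3 to 60 N. Pads are 19 mm wide; open, the fingers measure 130 mm over their backs; the gripper's body (75 mm by 190 mm) begins 47 mm behind the grasp point.
Start: joints at [-1.358, 0.342, 1.524, -0, 1.275, -0.146], TCP at [184.377, -491.579, 226.741] pointing down, gripper open.
Joint ranges: [-2.53, 2.53], [-0.77, 2.02], [0.04, 2.7], [-1, 4.14], [0.28, 2.66], [-3.11, 3.11]. Speed limits (rad/s): [2.57, 2.57, 3.14, 3.14, 3.14, 3.14].

### API

Orientations are given as [roll, pitch, yaw] about the fixed x, y, z axes, in that order (R = Rz(yaw) Ry(pitch) Rx(roll)).
In Python, from plant import get_obs, capture, camera_model, close_job, boxes_of, regions_of, place_of, grasp_offset gives the robot as it stands. The module is installed in compiled form; this text tells all that it offers.
- The arm moves only by the tool send_rows, never from a script. Its argument "targets" is a list that holds one entry, the list of rows, each a list of 7 numbers: the turn, a rotation vector about the tool's x, y, z in degrees, then the shift along the tool's x, y, z in mm, then the closure, from -1 (fully open) to 1 (shut). A call has 1 to 5 rows; each row is the pose to reach, as a shift and turn from the pose commanded when the call began, along the tool's axes at that moment; what a row does not reach only later rows make up. A row lasts 1/12 s, in which the tool goes at most 41.7 mm and 7.16 degrees, less where a joint would pass 70% of its speed; a pose out of reach is approached as far as the arm can. A call with a gripper value outside its range is refused whole. The fingers move at their own pace and stop on an object; the grip force is fixed at half the most. Time passes only in rows, so rows that repeat a pose let the fingers close. It gives the time, the measured TCP pose, the force and the opening at its end, in the units of the state.
- get_obs(): the state, without advancing time (a new reading comes with each control period).
- capture(name): name is "scene" or "top" or "wrist"; returns the picture (400x640x3 uint8, red, green, blue); there is no depth.
- camera_model(name): a dict with "K" (3x3 intrinsics, pixels), "k1" (the pictures are not rectified: a ray, as slopes to the right and down, at radius r is drawn at 1 + k1 r^2 times it, then the intrinsics apply), "world_to_cam" (4x4, takes a point from world to camera coordinates). Camera axes: x right, y up, looking along -z (the intrinsics and any distortion apply to the point x, -y, -z); pixel columns grow to the right and rows downward; lengths in mm; the calibration is good to about 2 mm. A picture is of the moment at which its call begins: read the wrist's pose just before it. camera_model takes no time and is no camera call; for the wrist camera it gives the pose at the moment of the call.
- close_job(): hands the job in, once; it reports no verdict.
Trained networks look in the newest picture that a camera, given by its name, has taken for a name from the list of things; names that differ only in an ending like _2 or _b are one class to them, and where a whole thing is asked for, a point or a joint stands for the part that bears it (a point fixed in the world has none). Each returns a list of dicts, best first, with "conf" (0 to 1); they miss things now and then, are a little off and sometimes report something else, mostly with a low value. They report only what shows in the picture. A call takes as long as a camera call. They do not tell look-alikes from the thing itself.
- boxes_of(label, camera): "location" ([row, column] in pixels, amid what is visible of it).
- regions_of(label, camera): "region" (400x640 bool, what is visible of it) and "location" ([row, column] in pixels, amid what is visible of it).
- place_of(label, camera): "location" ([row, column] in pixels: a listed point, or the origin of a listed thing).
The state is a dict: "time": time; "joint_positions": joint angles; "dq": joint speeds; "tau": joint torques, N m; "tool_pos": TCP position; "tcp_rot": TCP orientation; "contact_force": force on the tool from outside, world axes, zero at the start; "moment": the same for the moment, N m; "grip_width": finger opening in mm.
Only numpy, scipy, OpenCV 4.12 (cv2) and the standard library are available. Lean on these libraries where they do the work, as an engineer would, in place of code of your own. Each camera call takes 0.05 s, during which the arm holds its last target.

## Working session

There is one attempt and no reset: what is moved stays moved. The work goes in short steps, Python scripts to look and compute and a tool call to move; the robot and the scene stay as the last step left them, time stands still between calls to the robot, and variables do not carry over. Pictures are saved under pics/ and viewed, and the job is handed in when it is done.

Besides the shell and the picture viewer there is one more tool, called after "Request:" by a JSON object that holds its "fn" and its "kwargs", one argument or row to a line. send_rows: Moves the arm, as the interface text tells. Its arguments: {"type":"object","properties":{"targets":{"type":"array","items":{"type":"array","items":{"type":"array","items":{"type":"number"}}}}},"required":["targets"]}

```bash
mkdir -p pics; cat > h.py <<'E'
import numpy as np, cv2
from plant import *
def snap(cam,fn):
    im=capture(cam); cv2.imwrite('pics/'+fn+'.png',im[:,:,::-1]); return im
def ray(cm,px):
    K=np.array(cm['K']);k1=cm['k1'];W=np.array(cm['world_to_cam'])
    r,c=px
    xd=np.array([(c-K[0,2])/K[0,0],(r-K[1,2])/K[1,1]])
    x=xd.copy()
    for _ in range(30): x=xd/(1+k1*(x@x))
    d=np.array([x[0],-x[1],-1.0]);R=W[:3,:3];t=W[:3,3]
    return -R.T@t, R.T@d
def atz(cm,px,z):
    o,d=ray(cm,px); return o+d*(z-o[2])/d[2]
def proj(cm,P):
    K=np.array(cm['K']);k1=cm['k1'];W=np.array(cm['world_to_cam'])
    p=W[:3,:3]@np.array(P)+W[:3,3]; x=np.array([p[0],-p[1]])/-p[2]
    x=x*(1+k1*(x@x)); return np.array([K[1,2]+K[1,1]*x[1],K[0,2]+K[0,0]*x[0]])
E
python3 - <<'E'
from h import *
o=get_obs();print(o)
print(grasp_offset)
for c in ['scene','top','wrist']:
    snap(c,c+'0')
    for l in ['mic','dock']:
        print(c,l,[(np.round(d['location']),round(d['conf'],2)) for d in boxes_of(l,c)])
    cm=camera_model(c); print(np.linalg.inv(cm['world_to_cam'])[:3,3],cm['K'][0][0])
E
```

```text
{'time': 0.0, 'joint_positions': array([-1.35799176e+00,  3.42736604e-01,  1.52500339e+00, -3.19552491e-05,
        1.27539391e+00, -1.45986269e-01]), 'dq': array([ 0.00172801,  0.00052013, -0.00013431,  0.00121348, -0.00013214,
       -0.00012847]), 'tau': array([ 1.06195031e-05, -4.31236482e+01, -2.44225019e+01,  7.16396095e-02,
        5.57000900e-02, -1.38256519e-04]), 'tool_pos': array([ 184.28249186, -491.16597494,  226.04251457]), 'tcp_rot': array([-3.14006335e+00, -1.93971389e-04,  3.58800014e-01]), 'contact_force': array([-0.81461477, -0.41324039, -0.14848572]), 'moment': array([-0.00022635, -0.02489358,  0.00882977]), 'grip_width': 91.87207749139459}
-18.8
scene mic [(array([214., 302.]), 0.59), (array([229., 327.]), 0.58)]
scene dock [(array([211., 366.]), 0.83), (array([236., 342.]), 0.72), (array([262., 364.]), 0.57)]
[-200.61816448  665.55342871 1217.388375  ] 494.69698895796796
top mic [(array([174., 309.]), 0.6)]
top dock [(array([215., 328.]), 0.96), (array([207., 368.]), 0.95), (array([260., 326.]), 0.63)]
[ 446.43962028   38.95478927 1329.17320024] 428.45392250917956
wrist mic []
wrist dock []
[ 262.65693953 -462.45159558  384.00610297] 347.7718797901389
```

View pics/scene0.png

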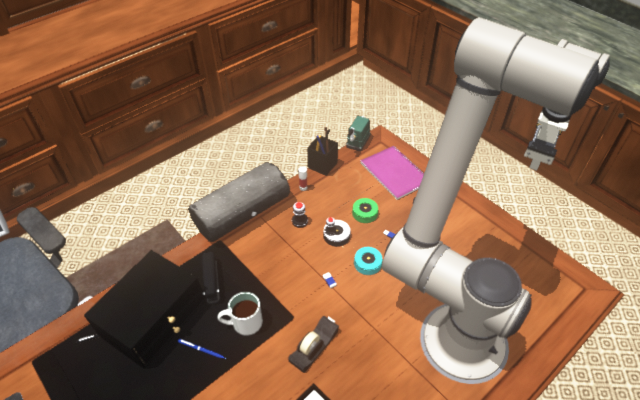

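View pics/top0.png

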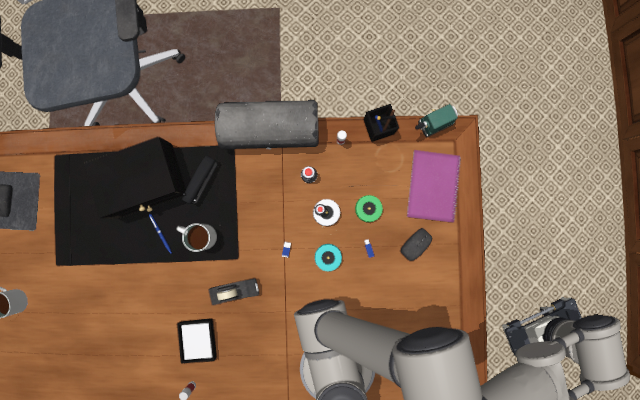

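```bash
python3 - <<'E'
from h import *
a=cv2.imread('pics/scene0.png')[140:300,260:420]; b=cv2.imread('pics/top0.png')[140:300,260:420]
cv2.imwrite('pics/crop0.png',np.hstack([cv2.resize(a,(400,400),interpolation=2),cv2.resize(b,(400,400),interpolation=2)]))
cm=camera_model('top')
for p in [(215,328),(207,368),(260,326)]: print(p,atz(cm,p,30))
for p in [(174,309)]: print(p,atz(cm,p,30))
cm=camera_model('scene')
for p in [(211,366),(236,342),(262,364),(214,302),(229,327)]: print(p,atz(cm,p,30))
E
```

```text
(215, 328) [475.17755759  16.67452303  30.        ]
(207, 368) [ 496.20338939 -105.56660443   30.        ]
(260, 326) [339.45488283  26.39595834  30.        ]
(174, 309) [601.6133867   71.16950248  30.        ]
(211, 366) [479.40925529 -99.9954893   30.        ]
(236, 342) [455.35983939  24.28724623  30.        ]
(262, 364) [343.16768256  40.00926741  30.        ]
(214, 302) [602.06048773  60.70595641  30.        ]
(229, 327) [505.40811741  40.83659044  30.        ]
```

View pics/crop0.png

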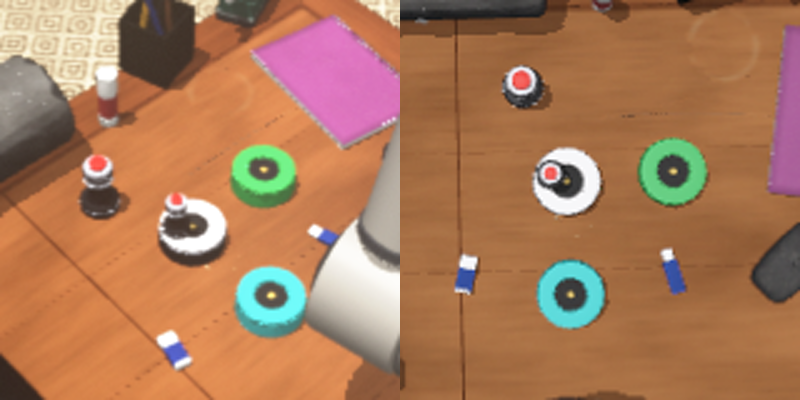

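The look-alikes are two mics and three docks:
- **Mics, top view:** the one standing on the white-rimmed dock at about (209,320), and a larger one on the desk at (174,309).
- **Docks, top view:** white (212,327), green (207,368) and turquoise (260,326).

I choose the white dock and the mic standing on it. Next I'll refine their positions and plan a close wrist look.

```bash
cat >> h.py <<'E'
from scipy.spatial.transform import Rotation as Ro
def rel(p,yaw=None,o=None):
    "tool-axis shift (mm) and turn (deg) from measured pose to p with tool down at yaw"
    o=o or get_obs(); R=Ro.from_euler('xyz',o['tcp_rot'])
    s=R.inv().apply(np.array(p)-o['tool_pos'])
    T=Ro.from_euler('xyz',[np.pi,0,o['tcp_rot'][2] if yaw is None else yaw])
    return np.round(s,1), np.round((R.inv()*T).as_rotvec(degrees=True),1)
E
python3 - <<'E'
from h import *
o=get_obs()
cm=camera_model('wrist'); C=np.linalg.inv(cm['world_to_cam'])
R=Ro.from_euler('xyz',o['tcp_rot'])
print('cam in tool',R.inv().apply(C[:3,3]-o['tool_pos']),'axis',R.inv().apply(-C[:3,2]),'right',R.inv().apply(C[:3,0]))
for c in ['top','scene']:
    im=cv2.imread('pics/%s0.png'%c).astype(int); hs=cv2.cvtColor(im.astype(np.uint8),cv2.COLOR_BGR2HSV)
    cm=camera_model(c)
    ctr=(212,327) if c=='top' else (234,338)
    m=((hs[...,1]<60)&(hs[...,2]>150)).astype(np.uint8)
    w=np.zeros_like(m); w[ctr[0]-22:ctr[0]+22,ctr[1]-22:ctr[1]+22]=1
    ys,xs=np.nonzero(m*w); P=np.array([atz(cm,(r,cc),30)[:2] for r,cc in zip(ys,xs)])
    (cx,cy),rad=cv2.minEnclosingCircle(P.astype(np.float32)); print(c,'dock',cx,cy,rad)
    red=((hs[...,1]>120)&((hs[...,0]<8)|(hs[...,0]>172))&(hs[...,2]>150)).astype(np.uint8)
    ctr=(208,320) if c=='top' else (220,330)
    w=np.zeros_like(m); w[ctr[0]-8:ctr[0]+8,ctr[1]-8:ctr[1]+8]=1
    ys,xs=np.nonzero(red*w); print(c,'mic',ys.mean(),xs.mean(),atz(cm,(ys.mean(),xs.mean()),88.5))
E
```

```text
cam in tool [  83.51834922    0.24603343 -157.33283496] axis [-3.06220322e-01  2.20986994e-04  9.51960643e-01] right [ 4.99389967e-04  9.99999873e-01 -7.14983437e-05]
top dock 485.3086242675781 22.328401565551758 41.63570022583008
top mic 208.88235294117646 319.70588235294116 [492.23689919  41.21785965  88.5       ]
scene dock 459.4739685058594 26.252504348754883 76.7268295288086
scene mic 218.9375 330.3125 [492.83278162  39.20163191  88.5       ]
```

```bash
python3 - <<'E'
from h import *
print(rel([488,30,220],-0.41))
E
```

```text
(array([ 467.4, -381.7,    6.7]), array([-0.,  0., 44.]))
```

Request:
{"fn": "send_rows", "kwargs": {
  "targets": [
    [[0,0,10,160,-130,2,-1],[0,0,20,310,-255,5,-1],[0,0,30,467,-382,7,-1],[0,0,44,467,-382,7,-1],[0,0,44,467,-382,7,-1]]
  ]
}}

```text
time: 0.87
tool_pos: [283.6, -320.9, 224.6]
tcp_rot: [3.141, -0.0, -0.234]
contact_force: [1.4, 0.7, 0.7]
grip_width: 91.6
```

```bash
python3 - <<'E'
from h import *
o=get_obs();print(o['time'],o['tool_pos'],o['tcp_rot'],rel([488,30,220],-0.41))
E
```

```text
0.8667 [ 283.64767602 -320.87068766  224.61078086] [ 3.14147105e+00 -3.05889998e-04 -2.34052900e-01] (array([ 117.4, -388.7,    4.6]), array([ 0. , -0. , 10.1]))
```

Request:
{"fn": "send_rows", "kwargs": {
  "targets": [
    [[0,0,10,117,-389,4,-1],[0,0,10,117,-389,4,-1],[0,0,10,117,-389,4,-1],[0,0,10,117,-389,4,-1],[0,0,10,117,-389,4,-1]]
  ]
}}

```text
time: 1.28
tool_pos: [384.4, -145.3, 222.8]
tcp_rot: [3.141, -0.001, -0.403]
contact_force: [1.2, -0.3, -0.7]
grip_width: 91.6
```

```bash
python3 - <<'E'
from h import *
print(rel([488,30,220],-0.41))
E
```

```text
(array([  26.6, -201.9,    2.8]), array([ 0. , -0.1,  0.4]))
```

Request:
{"fn": "send_rows", "kwargs": {
  "targets": [
    [[0,0,0,22,-180,3,-1],[0,0,0,22,-180,3,-1],[0,0,0,22,-180,3,-1],[0,0,0,22,-180,3,-1],[0,0,0,22,-180,3,-1]]
  ]
}}

```text
time: 1.7
tool_pos: [476.3, 14.1, 219.6]
tcp_rot: [-3.14, -0.001, -0.399]
contact_force: [-1.0, -0.5, -0.1]
grip_width: 91.7
```

Request:
{"fn": "send_rows", "kwargs": {
  "targets": [
    [[0,0,0,0,0,0,-1],[0,0,0,0,0,0,-1]]
  ]
}}

```text
time: 1.87
tool_pos: [474.4, 10.4, 219.3]
tcp_rot: [3.141, 0.0, -0.4]
contact_force: [-0.7, -1.4, 0.2]
grip_width: 91.9
```

```bash
python3 - <<'E'
from h import *
o=get_obs();print(o['time'],o['tool_pos'],o['tcp_rot'],o['joint_positions'][5])
cm=camera_model('wrist'); snap('wrist','w1')
for l in ['mic','dock']: print(l,[(np.round(d['location']),round(d['conf'],2)) for d in place_of(l,'wrist')])
print('well',[(d['location'],atz(cm,d['location'],26),round(d['conf'],2)) for d in place_of('dock_well','wrist')])
print('btn',[(d['location'],atz(cm,d['location'],88.5),round(d['conf'],2)) for d in place_of('mic_button_top','wrist')])
E
```

```text
1.8667 [474.44186081  10.35731728 219.27510956] [ 3.14092375e+00  4.89646360e-04 -4.00126845e-01] 1.831598538936961
mic [(array([ 72., 215.]), 0.88), (array([208., 450.]), 0.18)]
dock [(array([108., 419.]), 0.95), (array([263., 356.]), 0.66), (array([162., 309.]), 0.56)]
well [([272.2, 354.8], array([351.18040544,  21.59278663,  26.        ]), 0.9), ([165.9, 309.0], array([484.46876724,  20.28357834,  26.        ]), 0.8), ([102.5, 426.9], array([ 497.42538796, -110.27079082,   26.        ]), 0.74)]
btn [([76.8, 185.6], array([598.73445984,  72.98972572,  88.5       ]), 0.89), ([185.1, 281.7], array([490.11995724,  41.04831398,  88.5       ]), 0.67)]
```

View pics/w1.png

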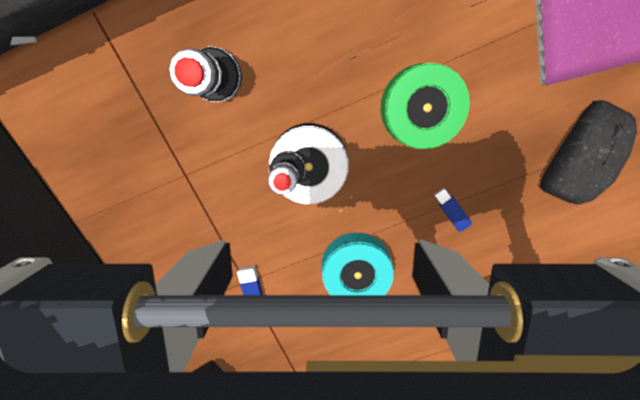

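Wrist view: the white dock is centred near (162,309), with the brass pin at (166,309), and our mic's red button is at (182,282). The larger mic is at (72,190), the green dock at (106,427) and the turquoise dock at (274,356). The chosen mic's size fits the description.

```bash
cat >> h.py <<'E'
def meas(im,cm,dockxy=None,micz=88.5,mxy=None,verbose=1):
    hs=cv2.cvtColor(im,cv2.COLOR_RGB2HSV)
    out={}
    red=((hs[...,1]>120)&((hs[...,0]<8)|(hs[...,0]>172))&(hs[...,2]>120)).astype(np.uint8)
    n,l,s,c=cv2.connectedComponentsWithStats(red)
    out['red']=[(c[i][::-1].round(1),s[i,4],atz(cm,c[i][::-1],micz).round(1)) for i in range(1,n) if s[i,4]>15]
    wh=((hs[...,1]<50)&(hs[...,2]>170)).astype(np.uint8)
    n,l,s,c=cv2.connectedComponentsWithStats(wh)
    for i in range(1,n):
        if s[i,4]>800:
            ys,xs=np.nonzero(l==i); h=cv2.convexHull(np.array([xs,ys]).T.astype(np.int32))[:,0]
            P=np.array([atz(cm,(y,x),30)[:2] for x,y in h])
            cc,r=cv2.minEnclosingCircle(P.astype(np.float32))
            out.setdefault('white',[]).append((np.round(cc,1),round(r,1),s[i,4]))
    return out
E
python3 - <<'E'
from h import *
im=cv2.imread('pics/w1.png')[:,:,::-1].copy(); cm=camera_model('wrist')
print(meas(im,cm))
a=im[100:230,240:370,::-1]; cv2.imwrite('pics/c1.png',cv2.resize(a,None,fx=4.5,fy=4.5,interpolation=2))
# mic foot predicted
D=np.array([484.5,20.5]);
E
```

```text
{'red': [(array([ 71.7, 188.5]), np.int32(633), array([601.3,  67. ,  88.5])), (array([181.4, 281.8]), np.int32(223), array([493. ,  37.9,  88.5]))], 'white': [(array([486. ,  21.8]), 42.9, np.int32(3085))]}
```

View pics/c1.png

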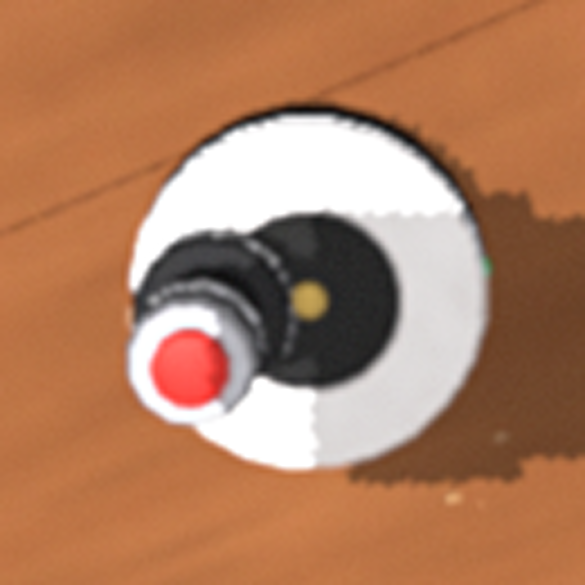

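```bash
cat >> h.py <<'E'
def overlay(im,cm,circs,fn,win,f=4):
    r0,r1,c0,c1=win; a=cv2.resize(im[r0:r1,c0:c1,::-1],None,fx=f,fy=f,interpolation=2)
    for (x,y,z,r,col) in circs:
        p=[proj(cm,(x+r*np.cos(t),y+r*np.sin(t),z)) for t in np.linspace(0,6.283,40)]
        q=np.array([[(c-c0+.5)*f,(rr-r0+.5)*f] for rr,c in p]).astype(np.int32)
        cv2.polylines(a,[q],True,col,1)
    cv2.imwrite('pics/'+fn+'.png',a)
E
python3 - <<'E'
from h import *
im=cv2.imread('pics/w1.png')[:,:,::-1].copy(); cm=camera_model('wrist')
print(atz(cm,(166.2,308.4),28.5))
D=(484.5,20.3);M=(493,37.9)
overlay(im,cm,[(*D,30,40,(0,0,255)),(*D,30,21,(0,255,0)),(*M,40,18,(255,255,0)),(*M,30,18,(255,0,0)),(*M,88.5,8,(0,255,0))],'c2',(100,230,240,370),4.5)
E
```

```text
[484.79407103  19.03532372  28.5       ]
```

View pics/c2.png

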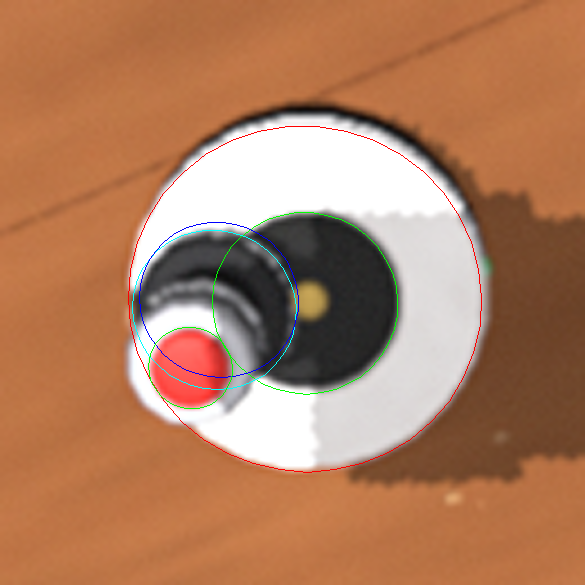

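```bash
python3 - <<'E'
from h import *
print(rel([486.4,23.4,100],-0.426))
E
```

```text
(array([  5.4, -18.4, 119.7]), array([ 0. , -0. ,  1.2]))
```

Request:
{"fn": "send_rows", "kwargs": {
  "targets": [
    [[0,0,1.2,5.4,-18.4,40,-1],[0,0,1.2,5.4,-18.4,75,-1],[0,0,1.2,5.4,-18.4,105,-1],[0,0,1.2,5.4,-18.4,120,-1],[0,0,1.2,5.4,-18.4,120,-1]]
  ]
}}

```text
time: 2.53
tool_pos: [484.2, 24.0, 96.4]
tcp_rot: [3.139, 0.007, -0.425]
contact_force: [-0.5, 0.6, 0.1]
grip_width: 91.5
```

```bash
python3 - <<'E'
from h import *
o=get_obs();cm=camera_model('wrist'); im=snap('wrist','w2')
print(o['tool_pos'],o['tcp_rot'],rel([486.4,23.4,36],-0.426,o))
print(meas(im,cm)); print([(d['location'],atz(cm,d['location'],26).round(1),round(d['conf'],2)) for d in place_of('dock_well','wrist')])
E
```

```text
[484.21194541  24.03948494  96.43718413] [ 3.1392727   0.00655349 -0.42491208] (array([ 2.7, -0.5, 60.4]), array([0.1, 0.4, 0.1]))
{'red': [(array([ 74.5, 123.1]), np.int32(1926), array([600.8,  67.9,  88.5])), (array([249.5, 287.3]), np.int32(619), array([493.5,  39.6,  88.5]))], 'white': [(array([613.3,  93.5]), 21.1, np.int32(1862)), (array([485. ,  27.6]), 46.9, np.int32(6044))]}
[([208.5, 327.4], array([484.5,  19.4,  26. ]), 0.9), ([120.3, 505.6], array([ 492.3, -108.7,   26. ]), 0.74), ([252.8, 284.3], array([466.3,  61.7,  26. ]), 0.58)]
```

View pics/w2.png

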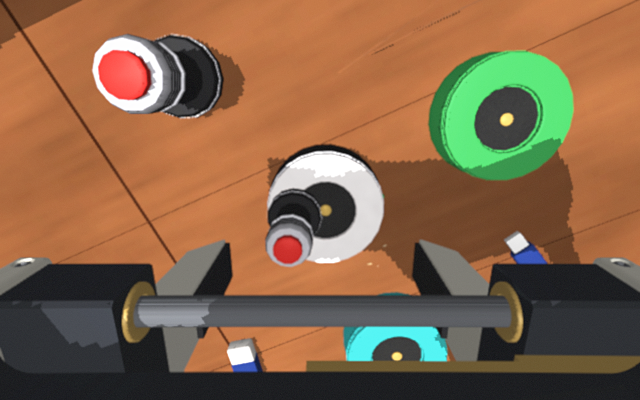

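Request:
{"fn": "send_rows", "kwargs": {
  "targets": [
    [[0,0.3,0,2.5,-1,25,-1],[0,0.3,0,2.5,-1,45,-1],[0,0.3,0,2.5,-1,58,-1],[0,0.3,0,2.5,-1,58,-1]]
  ]
}}

```text
time: 2.97
tool_pos: [489.1, 24.2, 41.1]
tcp_rot: [3.141, -0.004, -0.424]
contact_force: [-1.0, -0.7, -0.2]
grip_width: 91.6
```

Request:
{"fn": "send_rows", "kwargs": {
  "targets": [
    [[0,0,0,0,0,0,-1],[0,0,0,0,0,0,-1]]
  ]
}}

```text
time: 3.13
tool_pos: [490.8, 24.2, 43.3]
tcp_rot: [-3.141, -0.008, -0.424]
contact_force: [-0.6, 0.2, -0.2]
grip_width: 92.1
```

```bash
python3 - <<'E'
from h import *
o=get_obs();cm=camera_model('wrist'); im=snap('wrist','w3')
print(o['tool_pos'],o['tcp_rot'],rel([486.7,24.1,34],-0.422,o))
print(meas(im,cm)['red']); print([(d['location'],atz(cm,d['location'],26).round(1),round(d['conf'],2)) for d in place_of('dock_well','wrist')])
E
```

```text
[490.8019477   24.23035198  43.31791423] [-3.14061434 -0.00843129 -0.42375249] (array([-3.8,  1.8,  9.3]), array([-0.1, -0.5, -0.1]))
[(array([87.2, 48.7]), np.int32(3871), array([600.4,  66.5,  88.5])), (array([332.8, 282. ]), np.int32(446), array([490.3,  41.1,  88.5]))]
[([140.8, 561.5], array([ 494. , -108.4,   26. ]), 0.89), ([251.8, 334.3], array([484.5,  19.4,  26. ]), 0.67)]
```

View pics/w3.png

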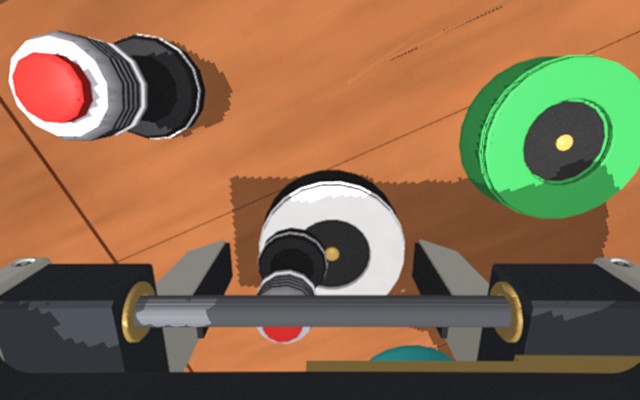

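Request:
{"fn": "send_rows", "kwargs": {
  "targets": [
    [[0,-0.5,0,-3.8,1.8,5,-1],[0,-0.5,0,-3.8,1.8,8,-1],[0,-0.5,0,-3.8,1.8,8,-1],[0,-0.5,0,-3.8,1.8,8,-1]]
  ]
}}

```text
time: 3.57
tool_pos: [485.1, 24.5, 33.3]
tcp_rot: [3.141, 0.004, -0.423]
contact_force: [-0.5, -0.3, -0.4]
grip_width: 92.0
```

```bash
python3 - <<'E'
from h import *
o=get_obs()
print(o['tool_pos'],o['tcp_rot'],o['contact_force'],rel([486.7,24.1,34],-0.422,o))
E
```

```text
[485.08876188  24.4602277   33.34518894] [ 3.14135845  0.00392672 -0.4234892 ] [-0.45574918 -0.32591528 -0.44925014] (array([ 1.6, -0.3, -0.7]), array([ 0. ,  0.2, -0.1]))
```

Request:
{"fn": "send_rows", "kwargs": {
  "targets": [
    [[0,0,0,0,0,0,-1],[0,0,0,0,0,0,-1],[0,0,0,0,0,0,-1]]
  ]
}}

```text
time: 3.82
tool_pos: [485.4, 24.5, 33.6]
tcp_rot: [3.142, 0.003, -0.423]
contact_force: [0.1, 0.3, 0.1]
grip_width: 91.9
```

```bash
python3 - <<'E'
from h import *
o=get_obs()
print(o['tool_pos'],o['tcp_rot'],o['contact_force'],rel([486.7,24.1,34],-0.422,o))
E
```

```text
[485.35326331  24.4630589   33.55659357] [ 3.14153948  0.0033241  -0.42329561] [0.11498301 0.30456432 0.1433315 ] (array([ 1.4, -0.2, -0.4]), array([ 0. ,  0.2, -0.1]))
```

Request:
{"fn": "send_rows", "kwargs": {
  "targets": [
    [[0,0.2,0,1.3,2,0,-1],[0,0.2,0,1.3,4,0,-1],[0,0.2,0,1.3,6,0,-1],[0,0.2,0,1.3,8,0,-1],[0,0.2,0,1.3,9,0,-1]]
  ]
}}

```text
time: 4.23
tool_pos: [482.6, 15.4, 33.5]
tcp_rot: [3.141, 0.0, -0.424]
contact_force: [0.1, 0.3, 0.5]
grip_width: 91.9
```

Request:
{"fn": "send_rows", "kwargs": {
  "targets": [
    [[0,0,0,0,1,0,-1],[0,0,0,0,2,0,-1],[0,0,0,0,3,0,-1],[0,0,0,0,4,0,-1],[0,0,0,0,5,0,-1]]
  ]
}}

```text
time: 4.65
tool_pos: [480.8, 11.2, 33.6]
tcp_rot: [-3.142, -0.0, -0.423]
contact_force: [-0.7, 0.6, 1.1]
grip_width: 91.9
```

Request:
{"fn": "send_rows", "kwargs": {
  "targets": [
    [[0,0,0,0,1,0,-1],[0,0,0,0,2,0,-1],[0,0,0,0,3,0,-1],[0,0,0,0,3,0,-1]]
  ]
}}

```text
time: 4.98
tool_pos: [479.5, 8.3, 33.6]
tcp_rot: [3.142, -0.0, -0.423]
contact_force: [0.3, 0.8, 0.9]
grip_width: 92.0
```

```bash
python3 - <<'E'
from h import *
o=get_obs();cm=camera_model('wrist'); im=snap('wrist','w4')
print(o['tool_pos'],o['tcp_rot'],o['contact_force'])
d=np.array([-.41,-.913]);print('s',(o['tool_pos'][:2]-[484.6,19.5])@d,'lat',(o['tool_pos'][:2]-[484.6,19.5])@[d[1],-d[0]])
print(meas(im,cm)['red'])
E
```

```text
[479.45863641   8.27686305  33.55074409] [ 3.14150468e+00 -1.63506270e-04 -4.23470189e-01] [0.31256965 0.77745209 0.86175943]
s 12.354683103537578 lat 0.09257880775314561
[(array([337.3, 245.7]), np.int32(903), array([489.5,  33.2,  88.5]))]
```

View pics/w4.png

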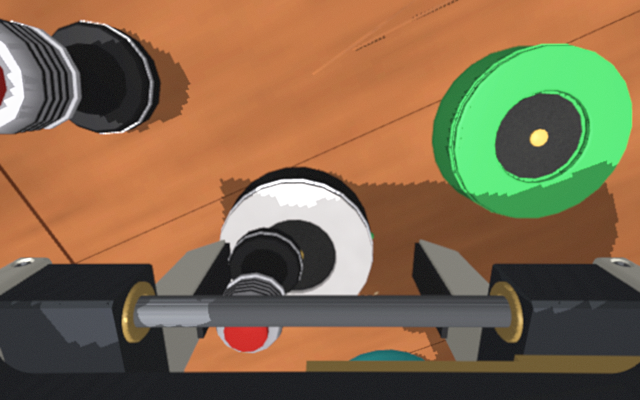

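Request:
{"fn": "send_rows", "kwargs": {
  "targets": [
    [[0,0,0,0,1,0,-1],[0,0,0,0,2,0,-1],[0,0,0,0,3,0,-1],[0,0,0,0,4,0,-1],[0,0,0,0,5,0,-1]]
  ]
}}

```text
time: 5.45
tool_pos: [477.4, 3.8, 33.6]
tcp_rot: [3.142, -0.0, -0.423]
contact_force: [0.3, 0.6, 0.1]
grip_width: 92.1
```

Request:
{"fn": "send_rows", "kwargs": {
  "targets": [
    [[0,0,0,0,1,0,-1],[0,0,0,0,2,0,-1],[0,0,0,0,2,0,-1]]
  ]
}}

```text
time: 5.7
tool_pos: [476.3, 1.8, 33.4]
tcp_rot: [3.141, 0.001, -0.424]
contact_force: [0.2, -0.4, 0.1]
grip_width: 91.7
```

```bash
cat > st.py <<'E'
import sys
from h import *
o=get_obs();cm=camera_model('wrist'); im=snap('wrist',sys.argv[1])
print(o['tool_pos'],o['tcp_rot'],o['contact_force'])
d=np.array([-.41,-.913]);print('s',(o['tool_pos'][:2]-[484.6,19.5])@d,'lat',(o['tool_pos'][:2]-[484.6,19.5])@[d[1],-d[0]])
print(meas(im,cm)['red'])
E
python3 st.py w5
```

```text
[476.26910579   1.81272802  33.35633025] [ 3.14117053e+00  5.14382812e-04 -4.23515192e-01] [ 0.22467491 -0.38031593  0.05705795]
s 19.564145946400977 lat 0.3543248972294997
[(array([335.2, 267.4]), np.int32(700), array([484.1,  19.2,  88.5]))]
```

View pics/w5.png

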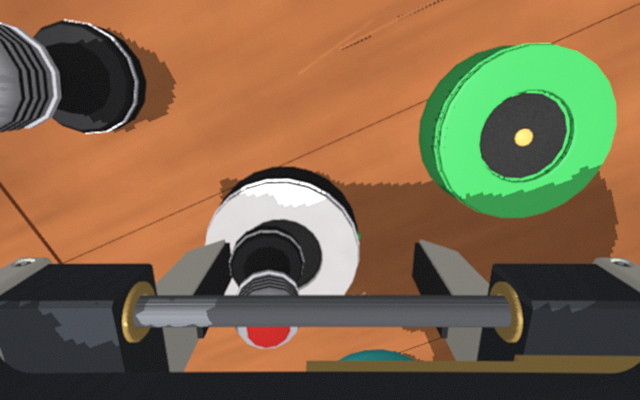

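The mic now leans into the well, with the red button at (335,267). I'll keep pushing gently.

Request:
{"fn": "send_rows", "kwargs": {
  "targets": [
    [[0,0,0,0,0.8,0,-1],[0,0,0,0,1.6,0,-1],[0,0,0,0,2.4,0,-1],[0,0,0,0,3.2,0,-1],[0,0,0,0,4,0,-1]]
  ]
}}

```text
time: 6.17
tool_pos: [474.9, -1.7, 33.5]
tcp_rot: [3.141, 0.0, -0.423]
contact_force: [0.1, 0.6, -0.3]
grip_width: 91.7
```

Request:
{"fn": "send_rows", "kwargs": {
  "targets": [
    [[0,0,0,0,0.6,0,-1],[0,0,0,0,1.2,0,-1],[0,0,0,0,1.2,0,-1]]
  ]
}}

```text
time: 6.42
tool_pos: [474.4, -2.8, 33.5]
tcp_rot: [3.141, -0.0, -0.423]
contact_force: [0.8, 1.2, 0.0]
grip_width: 92.0
```

```bash
python3 st.py w6
```

```text
[474.43291852  -2.80098011  33.54401106] [ 3.14149183e+00 -9.31920652e-05 -4.23467491e-01] [0.76447489 1.16446361 0.04669353]
s 24.529298248990962 lat 0.13914354230950401
[(array([334.8, 265.3]), np.int32(661), array([482.6,  15.3,  88.5]))]
```

View pics/w6.png

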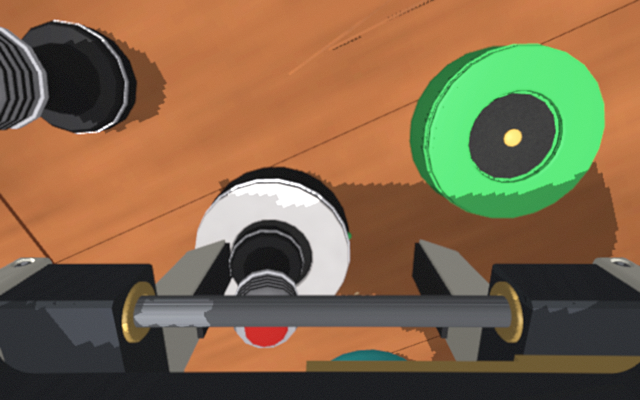

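Request:
{"fn": "send_rows", "kwargs": {
  "targets": [
    [[0,0,0,0,0.6,0,-1],[0,0,0,0,1.2,0,-1],[0,0,0,0,1.8,0,-1],[0,0,0,0,1.8,0,-1]]
  ]
}}

```text
time: 6.8
tool_pos: [473.7, -4.4, 33.5]
tcp_rot: [3.141, -0.0, -0.423]
contact_force: [0.2, 0.6, 0.0]
grip_width: 91.8
```

```bash
python3 st.py w7
```

```text
[473.6670029   -4.40703791  33.51520849] [ 3.14149099e+00 -2.81905560e-05 -4.23383946e-01] [0.20718247 0.58665675 0.04736735]
s 26.309654419409476 lat 0.17994080749421118
[(array([333.4, 246.3]), np.int32(519), array([485.1,  19.5,  88.5]))]
```

View pics/w7.png

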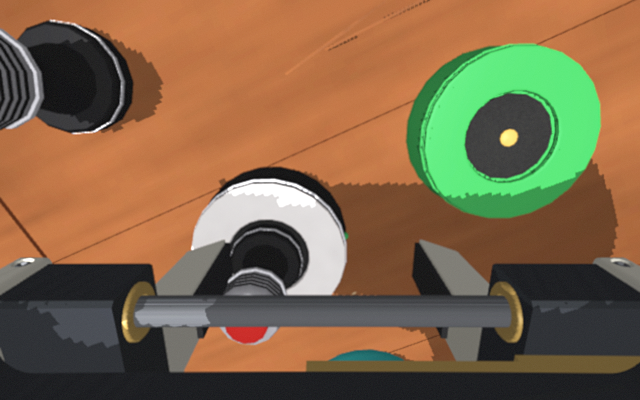

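The button jumped back from column 265 to 246, so the mic looks to have dropped in. I'll back off, rise and check.

Request:
{"fn": "send_rows", "kwargs": {
  "targets": [
    [[0,0,0,0,-3,0,-1],[0,0,0,0,-10,0,-1],[0,0,0,0,-18,0,-1],[0,0,0,0,-26,-2,-1],[0,0,0,0,-26,-15,-1]]
  ]
}}

```text
time: 7.27
tool_pos: [483.9, 21.1, 47.3]
tcp_rot: [3.141, 0.003, -0.422]
contact_force: [0.7, 0.6, -0.0]
grip_width: 91.8
```

Request:
{"fn": "send_rows", "kwargs": {
  "targets": [
    [[0,0,0,0,0,-35,-1],[0,0,0,0,0,-70,-1],[0,0,0,0,0,-90,-1],[0,0,0,0,0,-90,-1],[0,0,0,0,0,-90,-1]]
  ]
}}

```text
time: 7.68
tool_pos: [485.2, 20.0, 139.7]
tcp_rot: [-3.141, -0.003, -0.423]
contact_force: [-0.6, 0.9, -0.4]
grip_width: 91.6
```

Request:
{"fn": "send_rows", "kwargs": {
  "targets": [
    [[0,0,0,0,0,0,1],[0,0,0,0,0,0,1],[0,0,0,0,0,0,1]]
  ]
}}

```text
time: 7.93
tool_pos: [483.7, 19.6, 137.3]
tcp_rot: [3.141, 0.002, -0.423]
contact_force: [-0.0, 0.0, 0.2]
grip_width: 76.3
```

```bash
python3 st.py w8; python3 - <<'E'
from h import *
im=cv2.imread('pics/w8.png')[:,:,::-1].copy(); cm=camera_model('wrist')
D=(484.6,19.5);print(meas(im,cm,micz=84.5)['red'])
overlay(im,cm,[(*D,30,21,(0,255,0)),(*D,36,18,(255,255,0)),(*D,84.5,8,(0,255,0)),(*D,70,13,(0,255,255))],'c8',(120,290,230,400),4)
o=get_obs();print(o['grip_width'])
E
```

```text
[483.69858138  19.61475553 137.28577114] [ 3.14073864e+00  2.48718481e-03 -4.23303105e-01] [-0.03353057  0.02791286  0.1730346 ]
s 0.26480983864631963 lat 0.8700449661517716
[(array([ 79. , 155.5]), np.int32(1217), array([601. ,  68.4,  88.5])), (array([219.3, 318.7]), np.int32(409), array([487.2,  20.1,  88.5]))]
[(array([ 79. , 155.5]), np.int32(1217), array([602. ,  70. ,  84.5])), (array([219.3, 318.7]), np.int32(409), array([485.9,  20.7,  84.5]))]
72.71340977136055
```

View pics/c8.png

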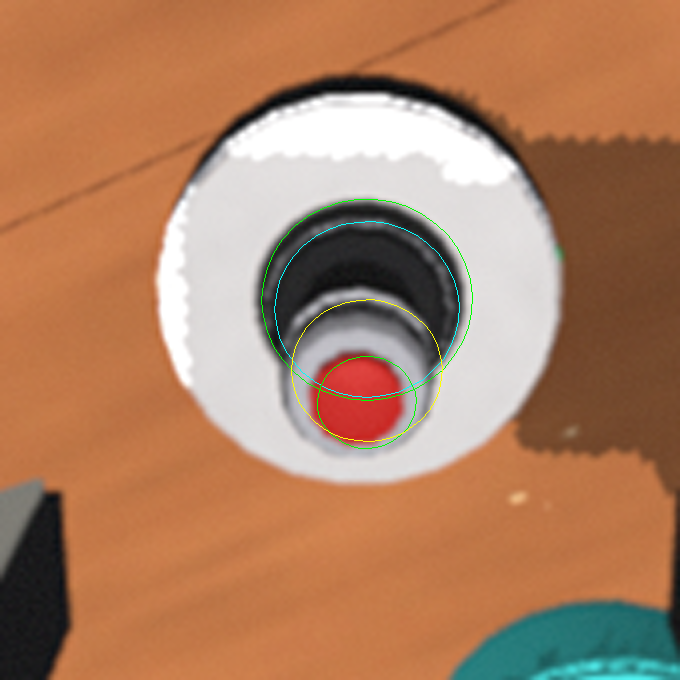

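View pics/w8.png

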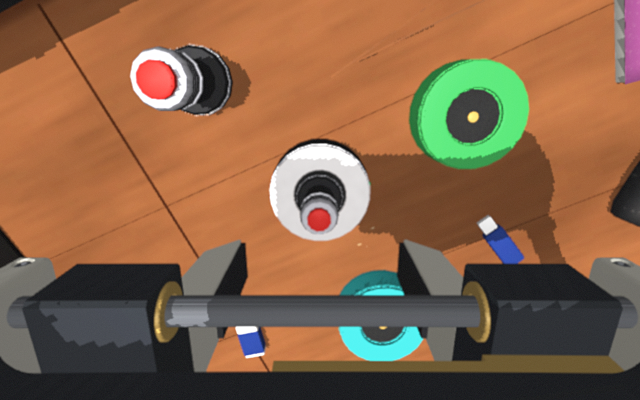

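The mic is seated upright and centred in the well. Next I'll shut the fingers above it.

Request:
{"fn": "send_rows", "kwargs": {
  "targets": [
    [[0,0,0,0,0,0,1],[0,0,0,0,0,0,1],[0,0,0,0,0,0,1],[0,0,0,0,0,0,1],[0,0,0,0,0,0,1]]
  ]
}}

```text
time: 8.4
tool_pos: [484.4, 19.4, 138.5]
tcp_rot: [3.142, -0.0, -0.423]
contact_force: [0.1, 0.3, -0.5]
grip_width: 38.9
```

Request:
{"fn": "send_rows", "kwargs": {
  "targets": [
    [[0,0,0,0,0,0,1],[0,0,0,0,0,0,1],[0,0,0,0,0,0,1],[0,0,0,0,0,0,1],[0,0,0,0,0,0,1]]
  ]
}}

```text
time: 8.82
tool_pos: [484.4, 19.4, 138.5]
tcp_rot: [3.142, -0.0, -0.423]
contact_force: [-0.0, 0.7, -0.3]
grip_width: 6.2
```

```bash
python3 - <<'E'
from h import *
o=get_obs();cm=camera_model('wrist'); im=snap('wrist','w9')
print(o['tool_pos'],o['tcp_rot'],o['grip_width'],meas(im,cm,micz=84.5)['red'],rel([485.5,20.5,92],None,o))
print([(d['location'],atz(cm,d['location'],84.5).round(1),round(d['conf'],2)) for d in place_of('mic_button_top','wrist')])
E
```

```text
[484.42161004  19.3655465  138.53279716] [ 3.14153797e+00 -1.18016669e-04 -4.23411540e-01] 6.228792621313615 [(array([ 80.7, 157.1]), np.int32(1191), array([601.9,  70. ,  84.5])), (array([219.8, 318.8]), np.int32(406), array([485.8,  20.8,  84.5]))] (array([ 0.5, -1.5, 46.5]), array([ 0., -0., -0.]))
[([222.9, 321.3], array([483.2,  20.2,  84.5]), 0.71), ([82.7, 153.2], array([601.8,  72.6,  84.5]), 0.64)]
```

View pics/w9.png

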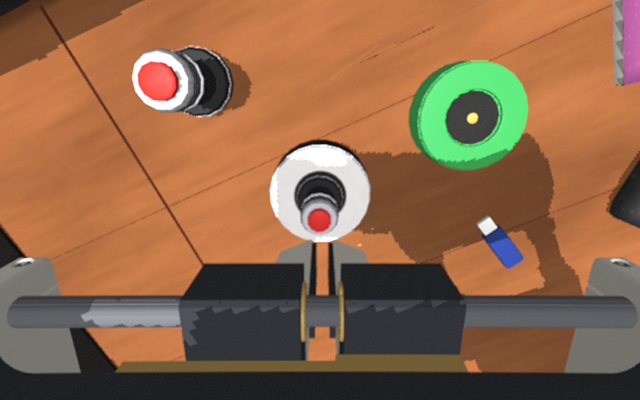

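Request:
{"fn": "send_rows", "kwargs": {
  "targets": [
    [[0,0,0,0.4,-1.2,15,1],[0,0,0,0.4,-1.2,30,1],[0,0,0,0.4,-1.2,40,1],[0,0,0,0.4,-1.2,47,1],[0,0,0,0.4,-1.2,47,1]]
  ]
}}

```text
time: 9.33
tool_pos: [484.4, 20.4, 90.3]
tcp_rot: [3.141, 0.002, -0.423]
contact_force: [-0.8, 0.4, -0.1]
grip_width: -0.0
```

Request:
{"fn": "send_rows", "kwargs": {
  "targets": [
    [[0,0,0,0,0,0,1],[0,0,0,0,0,0,1],[0,0,0,0,0,0,1]]
  ]
}}

```text
time: 9.58
tool_pos: [485.8, 20.2, 92.2]
tcp_rot: [-3.141, -0.001, -0.423]
contact_force: [0.7, 0.5, 0.4]
grip_width: 0.3
```

```bash
python3 - <<'E'
from h import *
o=get_obs();snap('wrist','w10');snap('scene','s10')
a=cv2.imread('pics/s10.png')[180:270,290:390]; cv2.imwrite('pics/cs10.png',cv2.resize(a,None,fx=6,fy=6,interpolation=2))
print(o['tool_pos'],o['tcp_rot'],o['contact_force'],o['grip_width'])
E
```

```text
[485.77182763  20.22494002  92.18828122] [-3.14123817e+00 -1.38864341e-03 -4.23433072e-01] [0.67358928 0.51884165 0.37989695] 0.31529771032345794
```

View pics/w10.png

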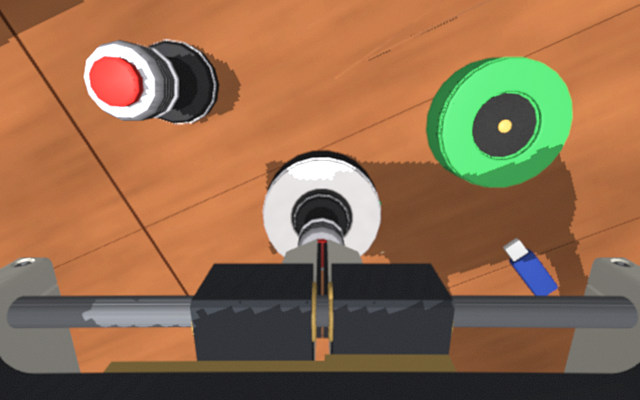

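View pics/cs10.png

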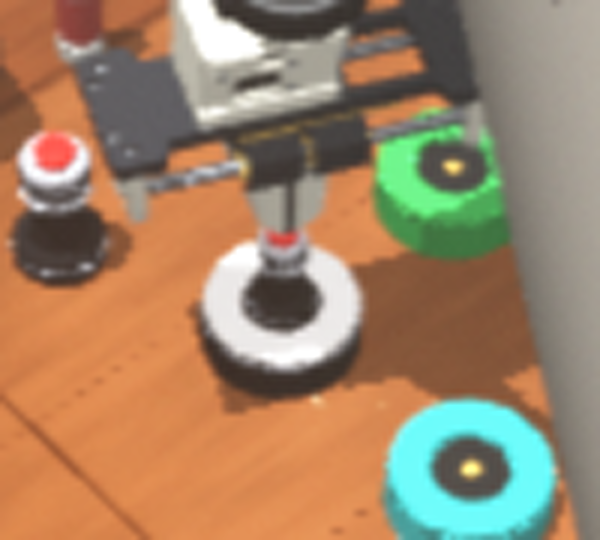

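The tip is centred over the button, and both views show the mic standing upright in the well. I'll press slowly.

Request:
{"fn": "send_rows", "kwargs": {
  "targets": [
    [[0,0,0,0,0,2,1],[0,0,0,0,0,4,1],[0,0,0,0,0,5,1],[0,0,0,0,0,6,1],[0,0,0,0,0,6,1]]
  ]
}}

```text
time: 10.1
tool_pos: [485.1, 20.3, 85.2]
tcp_rot: [3.141, 0.0, -0.423]
contact_force: [-0.2, -0.2, 1.2]
grip_width: 0.4
```

Request:
{"fn": "send_rows", "kwargs": {
  "targets": [
    [[0,0,0,0,0,0.6,1],[0,0,0,0,0,1.2,1],[0,0,0,0,0,1.8,1],[0,0,0,0,0,2.4,1],[0,0,0,0,0,2.4,1]]
  ]
}}

```text
time: 10.52
tool_pos: [485.3, 20.3, 83.1]
tcp_rot: [3.142, -0.0, -0.423]
contact_force: [-0.0, 0.8, 2.6]
grip_width: 0.5
```

Request:
{"fn": "send_rows", "kwargs": {
  "targets": [
    [[0,0,0,0,0,0.5,1],[0,0,0,0,0,1.0,1],[0,0,0,0,0,1.5,1],[0,0,0,0,0,1.5,1]]
  ]
}}

```text
time: 10.85
tool_pos: [485.4, 20.3, 81.7]
tcp_rot: [3.142, -0.0, -0.423]
contact_force: [-1.1, 0.2, 4.3]
grip_width: 0.2
```

Request:
{"fn": "send_rows", "kwargs": {
  "targets": [
    [[0,0,0,0,0,0.5,1],[0,0,0,0,0,1.0,1],[0,0,0,0,0,1.0,1],[0,0,0,0,0,1.0,1]]
  ]
}}

```text
time: 11.18
tool_pos: [485.6, 20.3, 81.4]
tcp_rot: [-3.141, -0.001, -0.423]
contact_force: [-2.7, 0.5, 10.0]
grip_width: 0.5
```

The button bottomed out: force rose to 10 N with almost no further travel. I'll let go and rise.

Request:
{"fn": "send_rows", "kwargs": {
  "targets": [
    [[0,0,0,0,0,-1,1],[0,0,0,0,0,-3,1],[0,0,0,0,0,-8,1],[0,0,0,0,0,-20,1],[0,0,0,0,0,-40,1]]
  ]
}}

```text
time: 11.6
tool_pos: [483.9, 20.4, 119.6]
tcp_rot: [3.14, 0.004, -0.423]
contact_force: [-1.3, 0.1, -0.2]
grip_width: 0.6
```

Request:
{"fn": "send_rows", "kwargs": {
  "targets": [
    [[0,0,0,0,0,-30,1],[0,0,0,0,0,-45,1],[0,0,0,0,0,-45,1],[0,0,0,0,0,-45,1]]
  ]
}}

```text
time: 11.93
tool_pos: [485.5, 20.3, 166.1]
tcp_rot: [-3.141, -0.002, -0.423]
contact_force: [-0.2, -0.0, -0.0]
grip_width: 0.5
```

```bash
python3 - <<'E'
from h import *
o=get_obs();cm=camera_model('wrist');im=snap('wrist','w11');s=snap('scene','s11')
a=s[180:270,290:390,::-1]; a=cv2.resize(a,(450,405),interpolation=2)
b=cv2.resize(im[110:260,230:400,::-1],(340,405),interpolation=2); cv2.imwrite('pics/c11.png',np.hstack([a,b]))
print(o['tool_pos'],o['contact_force'],meas(im,cm,micz=84.5)['red'],[(d['location'],d['conf']) for d in place_of('mic','wrist')])
E
```

```text
[485.52999998  20.2569698  166.14361332] [-0.20092108 -0.02920189 -0.02515771] [(array([ 82.6, 178.5]), np.int32(925), array([601.8,  70.1,  84.5])), (array([207. , 320.9]), np.int32(324), array([485.7,  20.9,  84.5]))] [([83.0, 212.3], 0.9), ([189.2, 318.2], 0.66)]
```

View pics/c11.png

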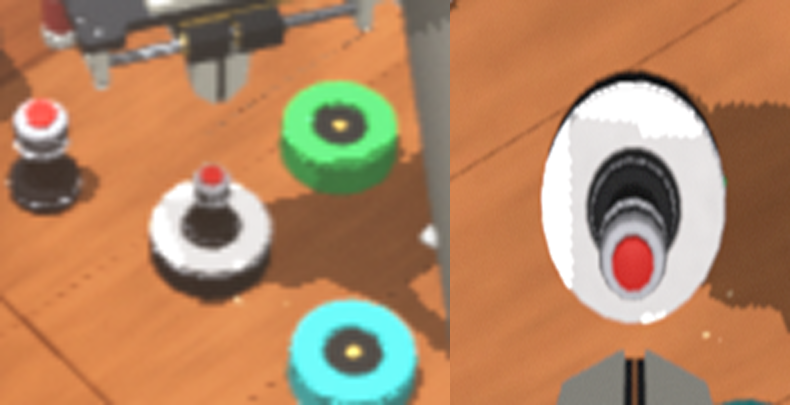

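View pics/s11.png

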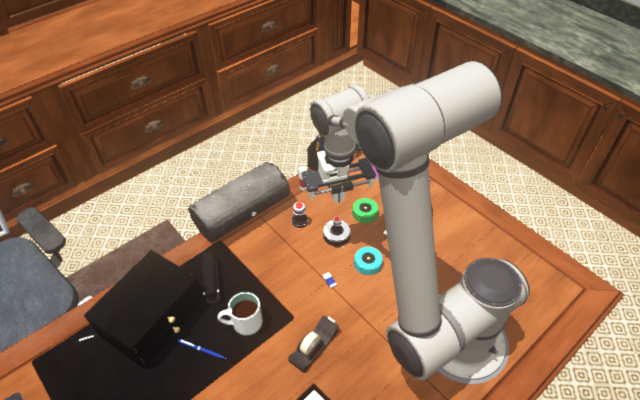

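The pictures show the mic upright in the middle of the white dock, with its foot inside the well (red button at (207,321) in the wrist view). The gripper is clear above it and the bystanders are unmoved.

```bash
python3 -c "
from plant import *
print(close_job())"
```

```text
the job is handed in; nothing more can be done
None
```

I pushed the microphone on the white dock into its well, then pressed its red button fully down and let go. The job was handed in at about 12 s of the 54 s allowed.

- **Seating:** I pushed low on the foot with the inside of one open finger. The microphone leaned into the well, then dropped, and the button jumped back to stand over the dock's middle. With the arm raised, the wrist picture showed it upright and centred.
- **Button:** I pressed with the shut fingertips about 3 mm down. At the bottom the force jumped to 10 N over the last 0.3 mm, so it was at its stop. I then rose straight up to 166 mm, touching nothing.
- **Last checks:** The wrist and scene pictures showed the microphone still upright in the well. In the scene picture the bystanders in view had not moved; the arm hid a few, such as the mouse.
- **Disagreements:** My position readings of the dock and the button differed by 1 to 2 mm between pictures, which is within the calibration. The contact pin could not be seen under the foot, so I judged it pressed from the flat, dropped-in seat.

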